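# Tighten the stake clamp's castle nut to the next slot and lock it with the key

### The arm

A 7-joint arm with a two-finger parallel gripper is mounted at the origin on the work surface. World frame = base frame: x ahead of the robot, y to its left, z up, the work surface at z = 0. Lengths are in m, angles in rad, forces in N, time in s.
With the tool pointing down it reaches from about 0.4 to 0.875 m from the base axis. Payload 19.3 kg.
Tool frame: the origin (TCP) lies at the very end of the fingers, on their centre line; the grasp point (between the pads) lies 19 mm behind it; z points along the fingers, y is the line along which they close (so a half turn about z gives the same grasp; the last joint's range is limited). The gripper opens to 85 mm and grips with 20 to 120 N. Pads are 22 mm wide; open, the fingers measure 114 mm over their backs; the gripper's body (76 mm by 85 mm) begins 54 mm behind the grasp point. The pads swing forward as they close: fully open they stand 13 mm farther back than shut.
Start: joints at [-1.256, 0.521, -0.036, 1.599, 0.021, 1.021, -0.113], TCP at [0.235, 0.579, 0.231] pointing down, gripper open.
Joint ranges: [-2.91, 2.91], [-0.3, 2.13], [-1.5, 1.42], [0.17, 2.43], [-1.26, 4.41], [0.16, 1.93], [-2.52, 2.52]. Speed limits (rad/s): [1.89, 1.89, 2.39, 2.39, 3.01, 3.01, 3.01].

### API

Orientations are given as a unit quaternion [w, x, y, z].
In Python, from cell import observe, get_image, job_done gives the robot as it stands.
- The arm moves only by the tool arm_command, never from a script. Its argument "targets" is a list of rows, each an object with "offset": the shift along the tool's x, y, z normalised to -1 to 1, where 1 is 100 mm, a list of three; "rotation": the turn, a rotation vector about the tool's x, y, z normalised to -1 to 1, where 1 is 360 degrees, a list of three; "fingers": the closure, from -1 (fully open) to 1 (shut), so that 0 is half open. In form: [{"offset": [x, y, z], "rotation": [rx, ry, rz], "fingers": fingers}, ...]. A call has 1 to 5 rows; each row shifts and turns the commanded pose from where the row before left it, along the tool's axes as they then stand; what a row does not reach is not made up. A row lasts 1/8 s, in which the tool goes at most 62.5 mm and 10.7 degrees, less where a joint would pass 70% of its speed; a pose out of reach is approached as far as the arm can. A call with a number of a shift or a turn outside -1 to 1 is refused whole. A call with a gripper value outside its range is refused whole. The fingers move at their own pace and stop on an object; the grip force is fixed at half the most. Time passes only in rows, so rows that do not move let the fingers close. It gives the time, the measured TCP pose, the force, the opening and the grip force at its end, in the units of the state.
- observe(): the state, without advancing time (a new reading comes with each control period).
- get_image(name): name is "scene" or "top"; returns a dict with "image" (400x640x3 uint8, red, green, blue), "fx", "fy", "cx", "cy" (pixels), "rvec" (rotation vector, rad) and "tvec" (3), from world to camera coordinates, as OpenCV has them. Camera axes: x right, y down, z forward; pixel columns grow to the right and rows downward; lengths in m; the calibration is good to about 2 mm. A picture is of the moment at which its call begins. There is no depth.
- job_done(): hands the job in; it is judged then, once.
The state is a dict: "time": time; "q": joint angles; "joint_velocities": joint speeds; "tau": joint torques, N m; "eef_pos": TCP position; "ee_rot": TCP orientation; "contact_force": force on the tool from outside, world axes, zero at the start; "moment": the same for the moment, N m; "gripper_width": opening from 0.0 (shut) to 1.0 (fully open); "finger_force": force on a finger pad.
Only numpy, scipy, OpenCV 4.12 (cv2) and the standard library are available. Lean on these libraries where they do the work, as an engineer would, in place of code of your own. Each camera call takes 0.05 s, during which the arm holds its last target. There are 200 camera calls.

### The job

On the jeweller's stake clamp, tighten the castle nut (clockwise seen from above) to the next slot that lines up with the spindle's cross hole; never back it off, and do not go past that slot. Then slide the lock key along its guide, round nose first, through the slot into the cross hole, fully home so that the spring catch clicks behind its head, and let go. Leave the jar, the tin, the round board and the hammer where they are.

Things in the scene. Friction and masses are not known exactly. Their poses are not given: they have to be found in the camera images.
- clamp: Stake clamp fixed to the bench. Origin: bench height, on the upright spindle's axis; z up; x runs from the spindle along the key guide, away from the spindle. All 'clamp' numbers are in this frame, mm. Grey base plate x -140 to 205, y -50 to 50, top z 20; dark strap on it, x -145 to 30, y -25 to 25, top z 30; mushroom stake of diameter 48 at x -115, top z 87.
- cross_hole (a point): Middle of the spindle's cross hole (clamp 0, 0, 64). The hole runs along clamp x, 16 wide, z 54 to 74, through the dark steel spindle, diameter 34, top z 92.
- guide_mouth (a point): Clamp 80, 0, 56: on the level guide floor (z 56, x 46 to 195), where the channel begins. Towards the nut the channel narrows from 28 wide here to 15 wide at x 62 (walls to z 70); the wall ends here stop the key's head. Outward, x 80 to 195, a trough 39 wide, walls to z 66, open at its outer end and on top. Pedestal y -26 to 26.
- nut (a joint): Nut angle, rad, growing clockwise seen from above (tightening). 6 slots, 17 wide; one lines up with the cross hole at 0, 1.047, 2.094. Starts at 0.2 to 0.78: the next slot is 1.047. Turns at about 0.4 N m, stays where left. Bright steel, body z 30 to 54, crown of lugs to z 75, radius 40. In the clamp frame wing a points at angle 2.356 - nut, wing b at -0.785 - nut (anticlockwise from x).
- wing_a (a point): On the nut's wing a, 75 mm from the spindle's axis, mid-width, mid-height (z 42). Each wing is a bar 16 wide, z 34 to 50, its round end 95 from the axis; push it sideways to turn the nut.
- wing_b (a point): The same point on the opposite wing b.
- catch (a joint): Spring catch, m: 0 sprung out into the trough, up to 0.014 pushed back (towards clamp +y) into its brass housing (clamp x 97 to 131, y 32 to 48, top z 75). About 1.2 N at 0, 3 N at 7 mm. The passing head pushes it aside.
- catch_nose (a point): The catch's nose, mid-height (z 57 to 71). When out: clamp x 101.5, y 10. Its locking face faces the spindle, just behind the head of a key that is home; its ramp faces the outer end, reaching clamp x 131.
- key: Loose steel lock key, 0.3 kg, lying fin up. Bar 12 wide, 14 high; origin under the fin; x along the bar, z up; round nose at x -70, square tail at x 68. Head 34 wide, 14 high, x 18 to 38. Fin to grip: x -17 to 17, 12 wide, z 14 to 50. Home: origin at clamp 62, 0, 56, axes parallel. With origin at clamp x 144 the nose lies in the flare, head not yet at the catch; 8 to 16 N slides it home.
- jar: Tall white plastic jar, diameter 64, height 140 mm, origin at the centre of its underside. It stands close to the sweep of one wing of the nut and the tin by the other; which is by which varies. Not to be moved.
- tin: Low aluminium tin, diameter 64, height 45 mm, origin at the centre of its underside. Not to be moved.
- board: Round cork soldering board, diameter 120, 22 mm thick, origin at the centre of its underside. Not to be moved.
- hammer: Small hammer lying on the bench beyond the key, about 250 mm long. Not to be moved.
Not all that is in view belongs to the job. What is shaped like the key but purple is not meant.

How it is judged:
By the outcome, as a careful person would: the job done as asked, in the order asked, and still so for the second after the job is handed in, with the robot touching nothing.
It also fails if it takes over 62 s, if anything falls off the work surface, if the arm or the gripper's body presses on something with over 40 N, if the wrist force passes 120 N, or if a joint passes its speed limit or range.

## Working session

There is one attempt and no reset: what is moved stays moved. The work goes in short steps, Python scripts to look and compute and a tool call to move; the robot and the scene stay as the last step left them, time stands still between calls to the robot, and variables do not carry over. Pictures are saved under pics/ and viewed, at most 10 in all, crops included, and the job is handed in when it is done.

Besides the shell and the picture viewer there is one more tool, called in YAML: its name, and indented under it one key for each argument. arm_command: Moves the arm, as the interface text tells. Its arguments: {"type":"object","properties":{"targets":{"type":"array"}},"required":["targets"]}

```bash
mkdir -p pics; ls; python3 - <<'E'
from cell import observe,get_image
import cv2,json,numpy as np
print(observe())
for n in("scene","top"):
    d=get_image(n); cv2.imwrite(f"pics/{n}0.png",d["image"][:,:,::-1])
    c={k:np.array(v).tolist() for k,v in d.items() if k!="image"}
    json.dump(c,open(f"{n}.json","w")); print(n,c)
E
```

```text
pics
{'time': 0.0, 'q': array([-1.25618642,  0.52204702, -0.03633484,  1.59999665,  0.02120022,
        1.0211051 , -0.11279584]), 'joint_velocities': array([ 0.00047393, -0.0003371 , -0.00088817,  0.00076014,  0.00177378,
       -0.00031364,  0.00073065]), 'tau': array([ 1.00527996e-03, -9.27119350e+01,  1.98038623e+00, -3.69917679e+01,
        1.78616575e-02,  8.43752583e-03, -4.38187726e-05]), 'eef_pos': array([0.23451747, 0.57896674, 0.23070915]), 'ee_rot': array([-7.23356361e-05,  1.91219720e-01,  9.81547083e-01, -5.81071689e-04]), 'contact_force': array([-0.58303015,  0.13166148,  0.39466095]), 'moment': array([ 0.02604228, -0.02414047, -0.02194571]), 'finger_force': 0.0, 'gripper_width': 0.9990593367579244}
scene {'fx': 421.544075776354, 'fy': 421.544075776354, 'cx': 319.62944602775116, 'cy': 200.28640247174056, 'rvec': [1.510055815908862, 2.2472952273868176, -0.6984831633326215], 'tvec': [0.335654773395472, -0.3999442299914198, 1.3732567825124975]}
top {'fx': 383.1512960469854, 'fy': 383.1512960469854, 'cx': 314.9478611828031, 'cy': 203.71007367183617, 'rvec': [2.189875388893186, -2.176902329085374, 0.08415824718808353], 'tvec': [-0.11928055051983447, 0.6140108821545289, 1.145358213321747]}
```

View pics/scene0.png

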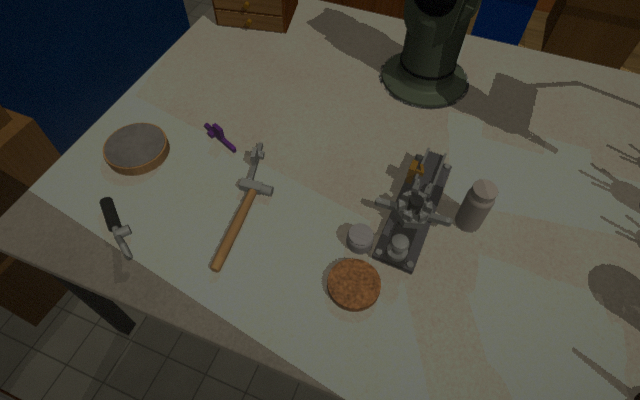

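View pics/top0.png

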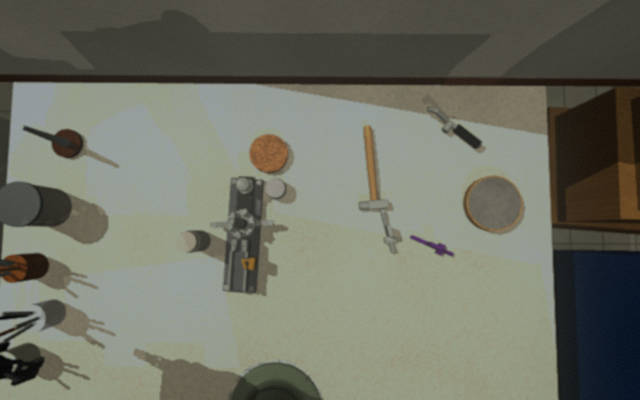

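Top view: clamp around (243,235), with the guide pointing towards the robot and the brass catch at (248,264). Jar at (195,240), tin at (276,189), cork board at (269,153), hammer at (372,165).

Key candidates: grey at (388,230), purple at (432,245), and a black-handled tool at (455,125). The grey one fits; I'll confirm in an enlarged crop.

```bash
python3 - <<'E'
import cv2,numpy as np
t=cv2.imread("pics/top0.png");s=cv2.imread("pics/scene0.png")
def crop(i,x,y,w,h,W,H): return cv2.convertScaleAbs(cv2.resize(i[y:y+h,x:x+w],(W,H),interpolation=cv2.INTER_CUBIC),alpha=1.7)
a=crop(t,175,165,130,140,390,420); b=crop(t,355,190,70,75,390,420)
cv2.imwrite("pics/c1.png",np.hstack([a,b]))
a=crop(s,340,140,165,140,495,420); b=crop(s,225,135,60,84,300,420)
cv2.imwrite("pics/c2.png",np.hstack([a,b]))
E
```

```text
(no output)
```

View pics/c1.png

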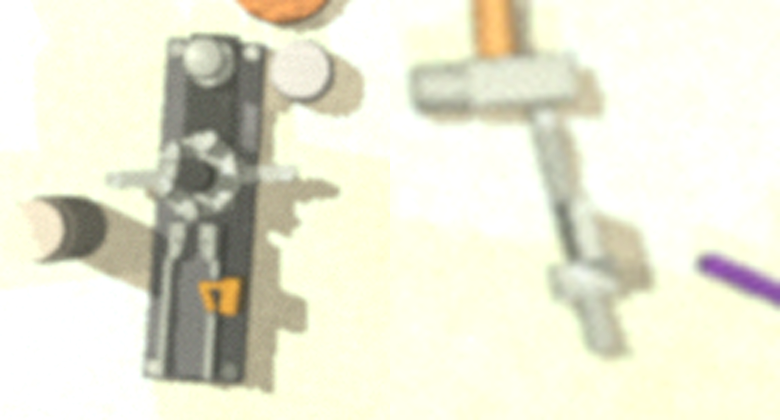

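View pics/c2.png

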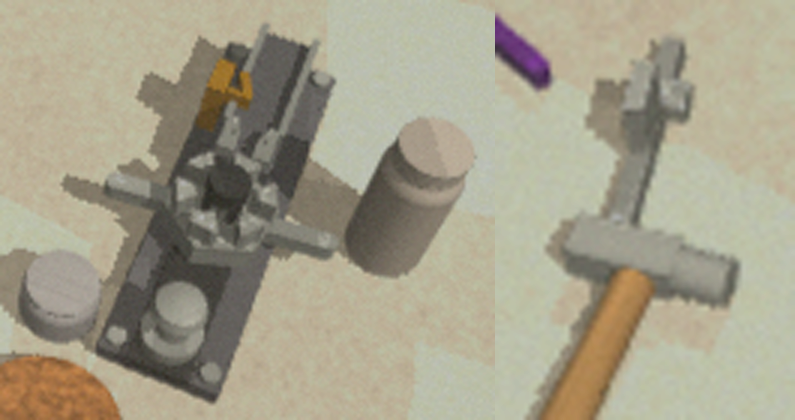

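The crops confirm the grey key, at top ~(388,230). Its nose points to the hammer head (down-to-up in the image) and its head and tail are on the robot side. Wing a (clamp +y) points image-right beside the tin; wing b is beside the jar.

```bash
cat > h.py <<'E'
import cv2,json,numpy as np
from scipy.optimize import least_squares
from scipy.spatial.transform import Rotation as R
C={n:json.load(open(n+".json")) for n in("scene","top")}
def K(c): return np.array([[c["fx"],0,c["cx"]],[0,c["fy"],c["cy"]],[0,0,1]])
def proj(n,P):
    c=C[n]; return cv2.projectPoints(np.array(P,float).reshape(-1,1,3),np.array(c["rvec"]),np.array(c["tvec"]),K(c),None)[0][:,0]
def cast(n,uv,z):
    c=C[n]; Rm=cv2.Rodrigues(np.array(c["rvec"]))[0]; o=-Rm.T@np.array(c["tvec"])
    d=Rm.T@np.linalg.inv(K(c))@np.array([*uv,1]); return o+d*(z-o[2])/d[2]
def tow(p,P):  # pose (x,y,yaw) , local mm -> world m
    P=np.atleast_2d(np.array(P,float))/1000; c,s=np.cos(p[2]),np.sin(p[2])
    return np.c_[p[0]+c*P[:,0]-s*P[:,1],p[1]+s*P[:,0]+c*P[:,1],P[:,2]]
def fit(obs,p0,loss="soft_l1"): # obs: (cam,uv,local)
    f=lambda p:np.concatenate([proj(n,tow(p,L))[0]-uv for n,uv,L in obs])
    r=least_squares(f,p0,loss=loss); return r.x,f(r.x).reshape(-1,2)
E
python3 - <<'E'
from h import *
o=[("top",(231,177.7),(-140,-50,20)),("top",(263.3,180),(-140,50,20)),("top",(223.7,290.3),(205,-50,20)),("top",(255.7,292.3),(205,50,20)),
("top",(241,224),(0,0,92)),("top",(245,185),(-115,0,87)),("scene",(416.7,201.7),(0,0,92)),("scene",(400.7,241.7),(-115,0,87)),
("scene",(411.7,274),(-140,-50,20)),("scene",(372.7,256.7),(-140,50,20)),("scene",(428.3,149.3),(195,22.5,66)),("scene",(445.7,154),(195,-22.5,66))]
p,r=fit(o,[0.55,0.1,3.1]);print("clamp",p);print(r.round(1))
for n,t in(("top",[(212.3,225),(272.7,222.7)]),("scene",[(450,221),(376.7,201.7)])):
    w=[cast(n,u,.045)[:2] for u in t]; d=[np.arctan2(*(q-p[:2])[::-1])-p[2] for q in w]
    print(n,"wing ang b,a",np.mod(d,2*np.pi), [np.hypot(*(q-p[:2])) for q in w])
# key picks: top crop 5.57x/5.6x off (355,190); scene crop 5x off (225,135), x -495
T=lambda x,y:((x-390)/5.571+355,y/5.6+190); S=lambda x,y:((x-495)/5+225,y/5+135)
print("key nose top@7",cast("top",T(540,108),.010),"tail",cast("top",T(604,352),.010),"head ends",cast("top",T(553,275),.014),cast("top",T(625,287),.014))
print("scene: nose",cast("scene",S(622,218),.01),"tail",cast("scene",S(672,42),.014))
print("tin",cast("top",(175+302/3,165+70/3),.045),cast("scene",(340+62/3,140+280/3),.045))
print("jar",cast("top",(175+48/3,165+230/3),.14),cast("scene",(340+435/3,140+150/3),.14))
E
```

```text
clamp [0.55479822 0.1029737  3.0921422 ]
[[-1.  -1.1]
 [-0.8 -1.6]
 [-2.  -0.1]
 [-0.8 -0.2]
 [-2.6 -1.7]
 [-3.5 -2.3]
 [-0.7 -1.4]
 [-0.9 -1.2]
 [ 0.6 -1.9]
 [-1.7 -1.4]
 [-0.2 -1.3]
 [-0.9 -0.5]]
top wing ang b,a [4.84436997 1.62803353] [np.float64(0.08721244178538357), np.float64(0.09294021164627371)]
scene wing ang b,a [4.84849328 1.68076337] [np.float64(0.09098606192169952), np.float64(0.08818397329507494)]
key nose top@7 [ 0.59972463 -0.32221058  0.01      ] tail [ 0.4665172  -0.35635138  0.01      ] head ends [ 0.50827046 -0.32796354  0.014     ] [ 0.50198591 -0.36738082  0.014     ]
scene: nose [ 0.59184446 -0.32045011  0.01      ] tail [ 0.47244698 -0.35033732  0.014     ]
tin [0.65865633 0.00259784 0.045     ] [0.66022175 0.00754129 0.045     ]
jar [0.50017188 0.2214091  0.14      ] [0.50493936 0.23816317 0.14      ]
```

```bash
python3 - <<'E'
from h import *
from cell import get_image
a={}
for n in("top","scene"):
    a[n]=np.mean([get_image(n)["image"][:,:,::-1].astype(float) for _ in range(5)],0); np.save(n+"_avg.npy",a[n])
def crop(n,x,y,w,h,k):
    i=np.clip(a[n][y:y+h,x:x+w]*1.7,0,255).astype(np.uint8); return cv2.resize(i,None,fx=k,fy=k,interpolation=cv2.INTER_CUBIC)
l=crop("top",205,172,70,119,5); r=crop("scene",365,145,85,119,5)
cv2.imwrite("pics/c3.png",np.hstack([l,r])); print(l.shape,r.shape)
E
```

```text
(595, 350, 3) (595, 425, 3)
```

View pics/c3.png

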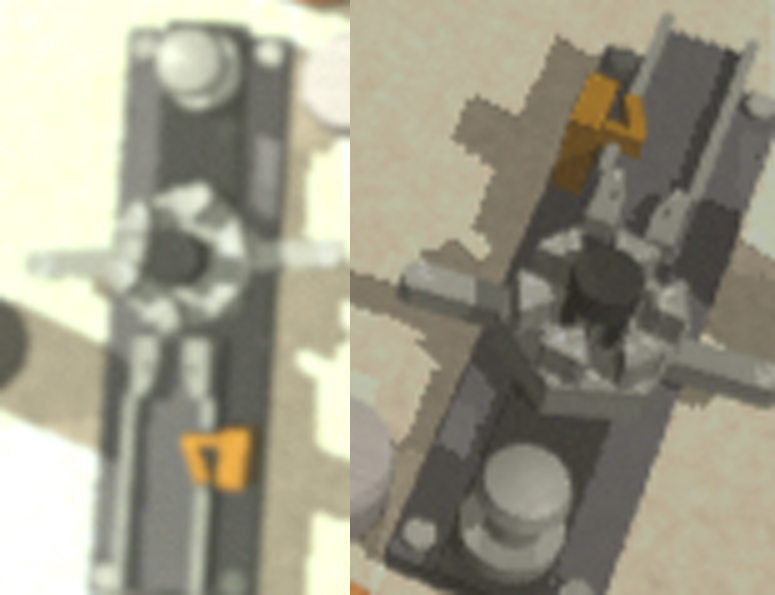

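```bash
python3 - <<'E'
from h import *
f=lambda X,Y,ox,oy:((X+.5)/5-.5+ox,(Y+.5)/5-.5+oy)
g=lambda X,Y,ox,oy:((X+.5)/3-.5+ox,(Y+.5)/3-.5+oy)
T=lambda X,Y:f(X,Y,205,172); S=lambda X,Y:f(X-350,Y,365,145)
top=[(T(129,30),(-140,-50,20)),(T(290,37),(-140,50,20)),(T(174.5,250),(0,0,92)),(T(197,65),(-115,0,87)),
 (T(250,429),(97,48,75)),(T(244,490),(131,48,75)),(T(172,338),(46,0,70)),(g(146,376,175,165),(205,-50,20)),(g(242,382,175,165),(205,50,20))]
sc=[(S(608,278),(0,0,92)),(S(527,482),(-115,0,87)),(S(568,122),(97,48,75)),(S(590,73),(131,48,75)),(S(670,17),(195,22.7,66)),(S(751,44),(195,-22.7,66)),
 (g(215,402,340,140),(-140,-50,20)),(g(98,350,340,140),(-140,50,20))]
for nm,o in(("top",[("top",*x) for x in top]),("scene",[("scene",*x) for x in sc])):
    p,r=fit(o,[.555,.103,3.09]);print(nm,p.round(4));print(r.round(1).tolist())
p,r=fit([("top",*x) for x in top]+[("scene",*x) for x in sc],[.555,.103,3.09]);print("both",p.round(4))
c=C["top"];print("topcam",-cv2.Rodrigues(np.array(c["rvec"]))[0].T@np.array(c["tvec"]))
for nm,x in(("top",top),("scene",sc)):
  c=C[nm];P=tow(p,[q[1] for q in x]);ok,rv,tv=cv2.solvePnP(P,np.array([q[0] for q in x]),K(c),None,np.array(c["rvec"]),np.array(c["tvec"]),True)
  print(nm,"pnp",(rv.ravel()-c["rvec"]).round(4),(tv.ravel()-c["tvec"]).round(4))
E
```

```text
top [0.5534 0.1008 3.092 ]
[[0.3, -0.6], [0.6, -0.2], [-0.3, 1.2], [-1.7, -1.4], [-0.0, 0.1], [0.4, -0.2], [0.5, -0.4], [-0.9, 0.7], [0.3, 0.5]]
scene [0.5555 0.1039 3.0928]
[[0.1, 0.5], [0.1, -0.1], [-0.1, 0.1], [-0.3, 0.5], [-0.3, 0.3], [0.3, 0.5], [1.4, -1.2], [-1.0, -0.6]]
both [0.5544 0.1026 3.0925]
topcam [ 0.52624388 -0.11438751  1.18872433]
top pnp [ 0.012  -0.0058  0.0153] [-0.0023  0.0024  0.0155]
scene pnp [0.0029 0.0049 0.0106] [-0.0002 -0.0015 -0.0069]
```

```bash
cat >> h.py <<'E'
CL=np.array([.5545,.1025,3.0923])
def plan(x,y,z,deg,n):
    """rows (tool-frame offsets/100mm, rotation/360) to reach TCP x,y,z with tool x at world angle deg, tool down"""
    from cell import observe
    s=observe(); q=s["ee_rot"]; M=R.from_quat([q[1],q[2],q[3],q[0]]); p=s["eef_pos"]
    a=np.radians(deg); D=R.from_matrix(np.array([[np.cos(a),np.sin(a),0],[np.sin(a),-np.cos(a),0],[0,0,-1]]))
    ax=M.as_matrix()[:,0]; print("t",s["time"],"p",p.round(4),"xang",np.degrees(np.arctan2(ax[1],ax[0])).round(2),"F",s["contact_force"].round(1),"w",round(s["gripper_width"],3),"ff",s["finger_force"])
    rv=(M.inv()*D).as_rotvec()/n; d=(np.array([x,y,z])-p)/n
    for i in range(n):
        print((M.inv().apply(d)*10).round(3).tolist(),(rv/2/np.pi).round(4).tolist()); M=M*R.from_rotvec(rv)
E
python3 -c "
from h import *
w=tow(CL,[75*np.cos(1.68),75*np.sin(1.68),0])[0];print(w,np.degrees(1.68+CL[2])-180)
plan(w[0],w[1],.21,np.degrees(1.68+CL[2])-180,13)"
```

```text
[0.55899064 0.02763456 0.        ] 93.43264857028277
t 0.6 p [0.2346 0.5793 0.2313] xang 157.95 F [0.3 0.5 0.6] w 0.999 ff 0.0
[-0.391, -0.3, 0.016] [-0.0, 0.0, 0.0138]
[-0.415, -0.265, 0.016] [-0.0, 0.0, 0.0138]
[-0.436, -0.228, 0.016] [-0.0, 0.0, 0.0138]
[-0.454, -0.189, 0.016] [-0.0, 0.0, 0.0138]
[-0.469, -0.149, 0.016] [-0.0, 0.0, 0.0138]
[-0.48, -0.108, 0.016] [-0.0, 0.0, 0.0138]
[-0.488, -0.066, 0.016] [-0.0, 0.0, 0.0138]
[-0.492, -0.024, 0.016] [-0.0, 0.0, 0.0138]
[-0.492, 0.019, 0.016] [-0.0, 0.0, 0.0138]
[-0.488, 0.061, 0.016] [-0.0, 0.0, 0.0138]
[-0.481, 0.103, 0.016] [-0.0, 0.0, 0.0138]
[-0.471, 0.145, 0.016] [-0.0, 0.0, 0.0138]
[-0.456, 0.185, 0.016] [-0.0, 0.0, 0.0138]
```

arm_command:
  targets:
    - {"offset":[-0.39,-0.3,0],"rotation":[0,0,0.0138],"fingers":-0.3}
    - {"offset":[-0.415,-0.265,0],"rotation":[0,0,0.0138],"fingers":-0.3}
    - {"offset":[-0.435,-0.23,0],"rotation":[0,0,0.0138],"fingers":-0.3}
    - {"offset":[-0.455,-0.19,0],"rotation":[0,0,0.0138],"fingers":-0.3}
    - {"offset":[-0.47,-0.15,0],"rotation":[0,0,0.0138],"fingers":-0.3}

```text
time: 1.23
eef_pos: [0.3597, 0.3653, 0.2315]
ee_rot: [0.0, 0.399, 0.917, 0.0]
contact_force: [-0.2, 0.6, 0.1]
gripper_width: 0.65
finger_force: 0.0
```

arm_command:
  targets:
    - {"offset":[-0.48,-0.11,0],"rotation":[0,0,0.0138],"fingers":-0.3}
    - {"offset":[-0.49,-0.065,0],"rotation":[0,0,0.0138],"fingers":-0.3}
    - {"offset":[-0.49,-0.025,0],"rotation":[0,0,0.0138],"fingers":-0.3}
    - {"offset":[-0.49,0.02,0],"rotation":[0,0,0.0138],"fingers":-0.3}
    - {"offset":[-0.49,0.06,0],"rotation":[0,0,0.0138],"fingers":-0.3}

```text
time: 1.85
eef_pos: [0.4842, 0.153, 0.2315]
ee_rot: [0.0, 0.587, 0.81, 0.0]
contact_force: [0.4, 0.5, -0.0]
gripper_width: 0.652
finger_force: 0.0
```

arm_command:
  targets:
    - {"offset":[-0.48,0.1,0],"rotation":[0,0,0.0138],"fingers":-0.3}
    - {"offset":[-0.47,0.145,0],"rotation":[0,0,0.0138],"fingers":-0.3}
    - {"offset":[-0.455,0.185,0],"rotation":[0,0,0.0138],"fingers":-0.3}
    - {"offset":[0,0,0],"rotation":[0,0,0],"fingers":-0.3}
    - {"offset":[0,0,0],"rotation":[0,0,0],"fingers":-0.3}

```text
time: 2.48
eef_pos: [0.5577, 0.0275, 0.2312]
ee_rot: [-0.0, 0.686, 0.728, -0.0]
contact_force: [0.1, 0.5, -0.0]
gripper_width: 0.649
finger_force: 0.0
```

```bash
python3 -c "
from h import *
plan(.559,.0276,.100,93.4,3)"
```

```text
t 2.475 p [0.5577 0.0275 0.2312] xang 93.39 F [ 0.1  0.5 -0. ] w 0.649 ff 0.0
[-0.0, 0.005, 0.437] [-0.0, -0.0, -0.0]
[-0.0, 0.005, 0.437] [-0.0, -0.0, -0.0]
[-0.0, 0.005, 0.437] [-0.0, -0.0, -0.0]
```

arm_command:
  targets:
    - {"offset":[0,0.01,0.45],"rotation":[0,0,0],"fingers":-0.3}
    - {"offset":[0,0,0.45],"rotation":[0,0,0],"fingers":-0.3}
    - {"offset":[0,0,0.45],"rotation":[0,0,0],"fingers":-0.3}
    - {"offset":[0,0,0.4],"rotation":[0,0,0],"fingers":-0.3}
    - {"offset":[0,0,0.26],"rotation":[0,0,0],"fingers":-0.3}

```text
time: 3.1
eef_pos: [0.5578, 0.0287, 0.0286]
ee_rot: [-0.001, 0.685, 0.728, -0.0]
contact_force: [-0.2, 0.1, 0.4]
gripper_width: 0.649
finger_force: 0.0
```

```bash
python3 - <<'E'
from h import *
from cell import get_image
plan(.559,.0276,.030,93.4,1)
o=[]
for n,x,y in(("top",235,175),("scene",345,150)):
    i=get_image(n)["image"][:,:,::-1]; cv2.imwrite(f"pics/{n}1.png",i)
    o.append(cv2.resize(np.clip(i[y:y+90,x:x+78]*1.7,0,255).astype(np.uint8),None,fx=5,fy=5,interpolation=cv2.INTER_CUBIC))
cv2.imwrite("pics/c4.png",np.hstack(o))
E
```

```text
t 3.1 p [0.5578 0.0287 0.0286] xang 93.5 F [-0.2  0.1  0.4] w 0.649 ff 0.0
[-0.011, 0.011, -0.014] [-0.0003, -0.0001, 0.0003]
```

View pics/c4.png

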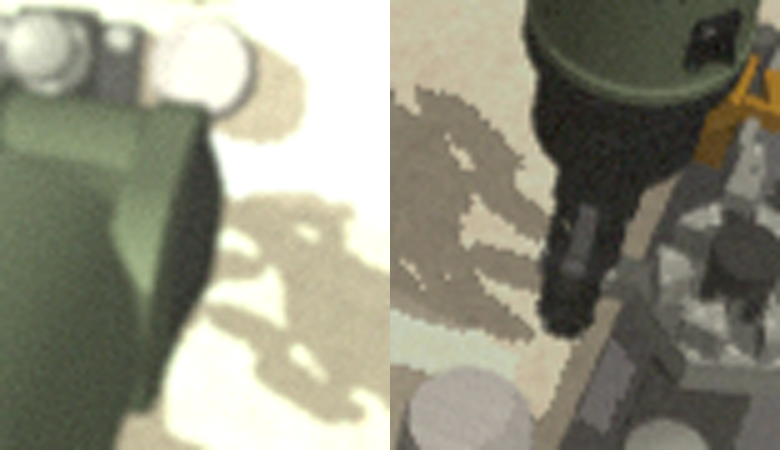

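The far finger is clear of the tin at crop (470,400), and the wing lies between the fingers. I'll swing the straddling gripper to the final wing pose; the far finger then pushes only in the tightening direction, and closing centres the wing.

```bash
python3 -c "
from h import *
plan(.5316,.0311,.029,72.2,5)"
```

```text
t 3.2 p [0.5571 0.0284 0.0282] xang 93.48 F [-0.9  0.3  0.5] w 0.65 ff 0.0
[0.009, -0.051, -0.001] [-0.0001, 0.0, 0.0118]
[0.005, -0.051, -0.001] [-0.0001, 0.0, 0.0118]
[0.001, -0.051, -0.001] [-0.0001, 0.0, 0.0118]
[-0.003, -0.051, -0.002] [-0.0001, 0.0, 0.0118]
[-0.007, -0.051, -0.002] [-0.0001, 0.0, 0.0118]
```

arm_command:
  targets:
    - {"offset":[0.01,-0.05,0],"rotation":[0,0,0.0118],"fingers":-0.3}
    - {"offset":[0.005,-0.05,0],"rotation":[0,0,0.0118],"fingers":-0.3}
    - {"offset":[0,-0.05,0],"rotation":[0,0,0.0118],"fingers":-0.3}
    - {"offset":[-0.003,-0.05,0],"rotation":[0,0,0.0118],"fingers":-0.3}
    - {"offset":[-0.007,-0.05,0],"rotation":[0,0,0.0118],"fingers":-0.3}

```text
time: 3.82
eef_pos: [0.535, 0.0313, 0.032]
ee_rot: [0.0, 0.809, 0.588, 0.002]
contact_force: [4.6, 1.4, -0.8]
gripper_width: 0.647
finger_force: 2.0
```

```bash
python3 -c "
from h import *
plan(.5316,.0311,.029,72.2,1)"
```

```text
t 3.825 p [0.535  0.0313 0.032 ] xang 72.09 F [ 4.6  1.4 -0.8] w 0.647 ff 2.017149478197098
[-0.013, -0.031, 0.029] [0.0004, -0.0003, -0.0003]
```

arm_command:
  targets:
    - {"offset":[0,0,0],"rotation":[0,0,0],"fingers":0.3}
    - {"offset":[0,0,0],"rotation":[0,0,0],"fingers":1}
    - {"offset":[0,0,0],"rotation":[0,0,0],"fingers":1}
    - {"offset":[0,0,0],"rotation":[0,0,0],"fingers":1}

```text
time: 4.32
eef_pos: [0.5343, 0.0304, 0.0319]
ee_rot: [0.0, 0.807, 0.59, 0.001]
contact_force: [-3.2, -1.8, 17.1]
gripper_width: 0.177
finger_force: 56.7
```

```bash
python3 -c "
from h import *
plan(.5316,.0311,.029,72.2,1)"
```

```text
t 4.325 p [0.5343 0.0304 0.0319] xang 72.32 F [-3.2 -1.8 17.1] w 0.177 ff 56.73790907487273
[-0.002, -0.028, 0.029] [0.0002, -0.0002, 0.0003]
```

```bash
python3 - <<'E'
from h import *
from cell import get_image
a=np.mean([get_image("scene")["image"][:,:,::-1].astype(float) for _ in range(4)],0)
i=np.clip(a[150:250,380:460]*1.7,0,255).astype(np.uint8)
cv2.imwrite("pics/c5.png",cv2.resize(i,None,fx=6,fy=6,interpolation=cv2.INTER_CUBIC)[:600])
p=CL
for nut in(1.0,1.047,1.09):
  an=-.785-nut; d=np.array([np.cos(an),np.sin(an)])
  P=[(*(95*d),50)]+[(*(60*d+s*8*np.array([-d[1],d[0]])),50) for s in(1,-1)]+[(*(92*d+s*6*np.array([-d[1],d[0]])),50) for s in(1,-1)]
  print(nut,((proj("scene",tow(p,P))-[380,150]+.5)*6-.5).round(0).tolist())
# slots: edges of crown slot at angle 0 and pi, r=40, z75
print(((proj("scene",tow(p,[(40,8.5,75),(40,-8.5,75),(-40,8.5,75),(-40,-8.5,75),(0,0,92)]))-[380,150]+.5)*6-.5).round(0).tolist())
E
```

```text
1.0 [[410.0, 487.0], [340.0, 427.0], [320.0, 455.0], [410.0, 473.0], [396.0, 494.0]]
1.047 [[404.0, 495.0], [337.0, 432.0], [316.0, 459.0], [405.0, 481.0], [390.0, 501.0]]
1.09 [[399.0, 502.0], [334.0, 437.0], [311.0, 463.0], [401.0, 488.0], [384.0, 507.0]]
[[219.0, 246.0], [259.0, 261.0], [156.0, 398.0], [199.0, 414.0], [217.0, 303.0]]
```

View pics/c5.png

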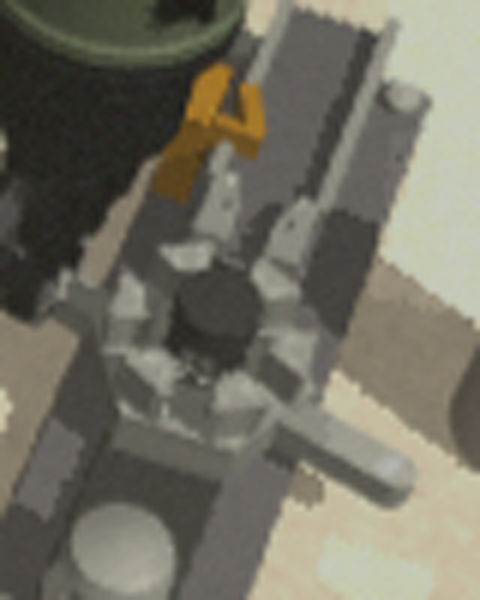

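```bash
python3 - <<'E'
from h import *
from cell import get_image
p=CL
Q=lambda P:((proj("scene",tow(p,P))-[380,150]+.5)*6-.5).round(0).tolist()
for nut in(.9,1.047):
  an=-.785-nut; d=np.array([np.cos(an),np.sin(an)]);n=np.array([-d[1],d[0]])
  for z in(34,50): print(nut,z,"tip",Q([(*(95*d),z)]),"r60 +,-",Q([(*(60*d+8*n),z),(*(60*d-8*n),z)]),"r87 +,-",Q([(*(87*d+8*n),z),(*(87*d-8*n),z)]))
print("spindle top edges",Q([(17,0,92),(-17,0,92),(0,17,92),(0,-17,92)]),"plate corner/edge",Q([(0,-50,20),(-60,-50,20),(60,-50,20)]),"walls end",Q([(195,-22.7,66),(195,22.7,66)]),"stake",Q([(-115,0,87)]),"strap",Q([(-60,-25,30)]),"nutbody",Q([(-40,0,54),(-40,0,30)]))
g=np.load("scene_avg.npy")
E
```

```text
0.9 34 tip [[409.0, 491.0]] r60 +,- [[335.0, 437.0], [319.0, 466.0]] r87 +,- [[398.0, 467.0], [383.0, 497.0]]
0.9 50 tip [[420.0, 470.0]] r60 +,- [[344.0, 416.0], [329.0, 445.0]] r87 +,- [[408.0, 446.0], [393.0, 476.0]]
1.047 34 tip [[394.0, 516.0]] r60 +,- [[327.0, 454.0], [306.0, 480.0]] r87 +,- [[386.0, 491.0], [366.0, 518.0]]
1.047 50 tip [[404.0, 495.0]] r60 +,- [[337.0, 432.0], [316.0, 459.0]] r87 +,- [[397.0, 470.0], [376.0, 497.0]]
spindle top edges [[231.0, 271.0], [204.0, 336.0], [176.0, 288.0], [260.0, 319.0]] plate corner/edge [[301.0, 448.0], [258.0, 565.0], [341.0, 337.0]] walls end [[391.0, 23.0], [290.0, -10.0]] stake [[120.0, 544.0]] strap [[202.0, 529.0]] nutbody [[168.0, 435.0], [157.0, 467.0]]
```

```bash
python3 - <<'E'
from h import *
from cell import get_image
a=np.mean([get_image("scene")["image"].astype(float) for _ in range(6)],0).mean(2)
np.save("s2.npy",a)
print(a[208:238,434:450].round(0).astype(int))
E
```

```text
[[ 58  60  67  72  72  71  68  69  70  73  73  74  73  73  72  71]
 [ 59  62  62  70  71  71  71  72  73  72  73  72  72  72  72  73]
 [ 60  61  70  71  71  72  72  72  73  74  73  72  71  70  72  73]
 [ 60  72  81  72  69  70  71  71  72  73  73  72  72  72  73  72]
 [ 61 103 108  84  71  70  70  71  72  73  72  72  72  73  73  74]
 [ 69 102 106 109  85  81  72  72  73  73  73  73  70  71  71  73]
 [ 88 106 106 107 109 108  78  71  72  73  72  71  70  71  71  73]
 [104 109 108 108 108 108  84  79  72  71  73  73  71  71  71  73]
 [105 110 109 109 109 109 106 105  84  72  72  73  71  71  70  72]
 [105 109 108 109 110 109 107 107 107  85  82  75  74  72  73  72]
 [ 96 105 109 108 107 108 107 108 108 107 107  87  74  74  75  74]
 [ 81  91 104 107 107 107 106 108 108 107 108 109  85  75  75  74]
 [ 82  89  89  95 104 105 106 106 107 108 107 107 107  85  74  72]
 [ 87  89  89  89  93  99 104 103 106 108 107 106 106 107  86  82]
 [ 81  88  90  90  90  91  92  99 104 107 109 107 107 107 108 108]
 [ 82  89  89  89  90  91  90  89  94 100 105 107 107 108 107 108]
 [ 81  86  90  90  90  90  9
[... 210 characters left out ...]
  98 101 104  98  92  91 104]
 [ 56  52  52  52  51  50  72  85  89  98 100  99  96  94  93  99]
 [ 79  66  56  53  52  52  50  58  73  91  97  97  94  94  94 101]
 [103  99  80  65  56  53  52  52  51  58  77  86  89  90  91 103]
 [104 108 109 100  80  61  53  52  52  52  49  64  73  77  80 101]
 [103 108 108 108 108  90  71  57  53  53  56  60  64  69  93 102]
 [105 106 107 108 108 109 108  83  66  57  59  62  70  84 106 108]
 [107 107 107 107 107 108 109 110 100  82  75  75  90 108 111 110]
 [107 107 107 107 107 108 109 110 109 109 108 108 108 109 108 108]
 [107 107 107 107 109 108 109 108 109 109 109 107 108 109 108 109]
 [106 106 107 108 109 109 109 109 109 108 107 106 107 108 108 109]]
```

The light gap above wing b was bench, not wing. By the edge rows, nut is about 0.96–1.0, still short, so I'll nudge it on along the tangent.

arm_command:
  targets:
    - {"offset":[0,-0.015,0],"rotation":[0,0,0],"fingers":1}
    - {"offset":[0,-0.015,0],"rotation":[0,0,0],"fingers":1}
    - {"offset":[0,0,0],"rotation":[0,0,0],"fingers":1}

```text
time: 5.2
eef_pos: [0.5317, 0.0315, 0.0319]
ee_rot: [0.0, 0.807, 0.59, 0.001]
contact_force: [-2.4, 0.0, 14.5]
gripper_width: 0.173
finger_force: 58.1
```

```bash
cat >> h.py <<'E'
def wingb(p,cols=range(436,444),show=True):
    """nut from wing b's lower edges in the scene picture (dark side face top and bottom), per column"""
    from cell import get_image
    a=np.mean([get_image("scene")["image"].astype(float) for _ in range(4)],0).mean(2)
    def row(nut,c,s,z):
        an=-.785-nut;d=np.array([np.cos(an),np.sin(an)]);n=np.array([-d[1],d[0]])
        q=proj("scene",tow(p,[(*(r*d+s*8*n),z) for r in(55,90)]));return np.interp(c,*q[np.argsort(q[:,0])].T)
    N=np.linspace(.5,1.3,81);out=[]
    for c in cols:
        col=a[:,c];k=210+np.argmin(col[210:242])
        for s,z,lv,st in((-1,50,71,-1),(-1,34,80,1)):
            i=k
            while (col[i]<lv) : i+=st
            r=i-st*(col[i]-lv)/(col[i]-col[i-st]); rr=[row(x,c,s,z) for x in N]; out.append(np.interp(r,rr,N))
    o=np.array(out).reshape(-1,2); print("wing b nut: top-edge",o[:,0].round(3),"bottom",o[:,1].round(3),"median",np.median(o).round(3))
E
python3 -c "
from h import *
plan(.5316,.0311,.029,72.2,1)
wingb(CL)"
```

```text
t 5.2 p [0.5317 0.0315 0.0319] xang 72.31 F [-2.4  0.  14.5] w 0.173 ff 58.14497223123908
[-0.004, 0.001, 0.029] [0.0002, -0.0002, 0.0003]
wing b nut: top-edge [0.975 0.985 0.979 0.985 0.987 0.988 0.994 0.997] bottom [0.981 0.985 0.99  0.991 0.985 0.985 0.986 0.978] median 0.985
```

arm_command:
  targets:
    - {"offset":[0,0,0],"rotation":[0,0,0],"fingers":-0.3}
    - {"offset":[0,0,0],"rotation":[0,0,0],"fingers":-0.3}
    - {"offset":[0,0,-0.4],"rotation":[0,0,0],"fingers":-0.3}
    - {"offset":[0,0,-0.45],"rotation":[0,0,0],"fingers":-0.3}
    - {"offset":[0,0,-0.45],"rotation":[0,0,0],"fingers":-0.3}

```text
time: 6.02
eef_pos: [0.5306, 0.0309, 0.1618]
ee_rot: [-0.0, 0.808, 0.589, -0.0]
contact_force: [0.2, 0.5, -0.2]
gripper_width: 0.647
finger_force: 0.0
```

arm_command:
  targets:
    - {"offset":[-0.5,0,-0.1],"rotation":[0,0,0.02],"fingers":-0.3}
    - {"offset":[-0.5,0,0],"rotation":[0,0,0.02],"fingers":-0.3}
    - {"offset":[-0.5,0,0],"rotation":[0,0,0.02],"fingers":-0.3}
    - {"offset":[-0.5,0,0],"rotation":[0,0,0.02],"fingers":-0.3}
    - {"offset":[-0.5,0,0],"rotation":[0,0,0.02],"fingers":-0.3}

```text
time: 6.65
eef_pos: [0.3984, -0.1783, 0.1705]
ee_rot: [0.0, 0.951, 0.308, 0.0]
contact_force: [1.1, -1.7, 0.2]
gripper_width: 0.651
finger_force: 0.0
```

```bash
python3 - <<'E'
from h import *
from cell import get_image
wingb(CL)
plan(.54,-.34,.2,14.4,5)
o=[]
for n,x,y,w,k in(("top",205,195,75,5),("scene",365,150,82,5)):
    a=np.mean([get_image(n)["image"][:,:,::-1].astype(float) for _ in range(5)],0); np.save(n+"_b.npy",a)
    o.append(cv2.resize(np.clip(a[y:y+100,x:x+w]*1.7,0,255).astype(np.uint8),None,fx=k,fy=k,interpolation=cv2.INTER_CUBIC))
cv2.imwrite("pics/c6.png",np.hstack(o))
E
```

```text
wing b nut: top-edge [0.971 0.982 0.974 0.982 0.984 0.984 0.991 1.002] bottom [0.985 0.988 0.994 0.994 0.989 0.988 0.99  0.982] median 0.986
t 6.85 p [ 0.3993 -0.1774  0.1706] xang 36.1 F [1.3 0.6 1.2] w 0.649 ff 0.0
[0.036, 0.429, -0.059] [-0.0, -0.0, 0.0121]
[0.068, 0.425, -0.059] [-0.0, -0.0, 0.0121]
[0.1, 0.418, -0.059] [-0.0, -0.0, 0.0121]
[0.131, 0.409, -0.059] [-0.0, -0.0, 0.0121]
[0.162, 0.398, -0.059] [-0.0, -0.0, 0.0121]
```

View pics/c6.png

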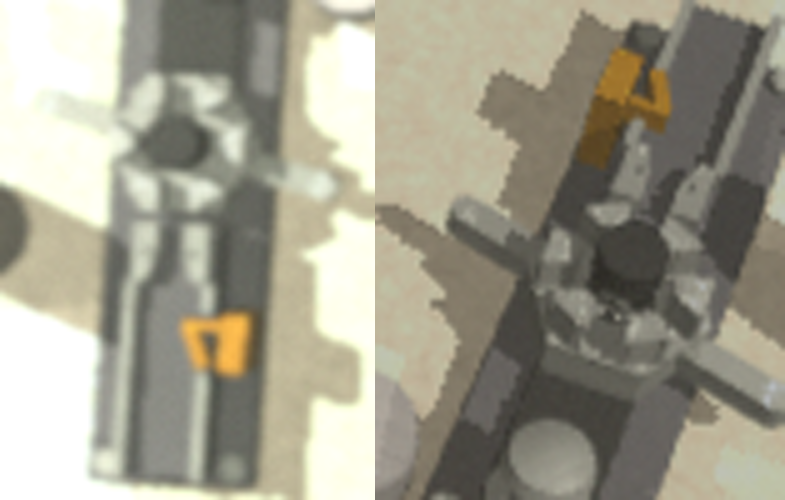

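```bash
python3 - <<'E'
from h import *
T=lambda X,Y:((X+.5)/5-.5+205,(Y+.5)/5-.5+195)
S=lambda X,Y:((X-375+.5)/5-.5+365,(Y+.5)/5-.5+150)
b=cast("top",T(38,99),.05)[:2];a=cast("top",T(338,187),.05)[:2]
def rep(n,a,b):
    d=a-b;ang=np.arctan2(d[1],d[0])-CL[2];m=(a+b)/2;print(n,"len",np.hypot(*d),"nut",np.mod(2.356-ang,2*np.pi),"mid",m)
rep("top",a,b)
a=cast("scene",S(450,215),.05)[:2];b=cast("scene",S(786,392),.05)[:2]
rep("scene",a,b)
B=np.load("scene_b.npy").mean(2)
np.set_printoptions(linewidth=250)
print(B[186:206,378:400].round(0).astype(int))
print(B[212:240,434:456].round(0).astype(int))
E
```

```text
top len 0.186252882728101 nut 1.0140012073302893 mid [0.55341635 0.10013069]
scene len 0.18042441247019358 nut 0.9477984253612917 mid [0.55367283 0.10197372]
[[107 106 103 105 106 106 105 105 107 107 106 105 105  76  69  69  69  70  69  69  69  69]
 [104 105 105 105 105 106 106 106 107 108 106 106 100  74  70  69  69  70  70  69  68  68]
 [104 106 106 102 101 101 104 106 106 106 106 106  75  70  71  71  69  69  69  70  68  67]
 [104 105 102  92  91  86  95 102 104 105 106 100  73  70  71  71  70  70  71  71  69  69]
 [105 105  93  84  83  81  83  86  95 100 103  82  71  69  68  70  69  72  71  72  70  70]
 [106 103  81  81  82  86  87  82  80  85  93 101  83  80  72  71  70  69  70  69  71  68]
 [107  90  64  78  83  95  86  83  79  80  80  88  99 104  77  73  70  70  70  70  69  56]
 [106  85  54  70  86  90  93  82  80  79  80  79  78  93  77  73  72  70  70  71  66  48]
 [107  64  47  48  59  73  88  81  79  78  78  80  79  79  78  76  74  72  70  70  56  45]
 [105  68  46  49  48  53  66  74  79  80  79  79  79  79  74  77  75  72  71  69  46  41]
 [ 96  77  56  51  50  50  50  5
[... 2727 characters left out ...]
9  47  50  49  61  65  73  74  98  99 100 102 104 104 104 103]
 [101 103 103 103  95  76  63  54  50  52  55  61  64  85 102 104 103 104 104 105 104 104]
 [103 102 104 103 103 104  95  76  59  57  60  66  72 103 105 104 105 105 103 103 103 103]
 [103 103 102 104 103 104 104 105  87  78  73  85  95 103 104 105 104 102 102 103 104 103]
 [104 104 102 103 103 104 104 104 104 106 103 102 104 106 105 104 105 103 104 104 105 104]
 [102 102 103 103 105 106 105 105 105 104 103 102 104 104 104 105 106 105 103 104 104 105]
 [101 104 104 104 104 105 105 106 104 103 104 103 103 103 103 105 105 105 104 103 104 104]
 [104 108 105 104 104 106 105 105 103 105 104 104 103 104 105 104 103 103 102 103 102 102]]
```

```bash
python3 - <<'E'
from h import *
P=[(381,193.3),(383,194.4),(386,196.3),(388,197.35),(390,198.4),(434,225.5),(436,226.5),(438,227.75),(440,229.2),(441,229.8),(442,230.5)]
W=np.array([cast("scene",q,.05)[:2] for q in P])
vx,vy,x0,y0=cv2.fitLine(W.astype(np.float32),cv2.DIST_L2,0,1e-4,1e-4).ravel()
if vy>0: vx,vy=-vx,-vy
n=np.array([-vy,vx]);print("nut",np.mod(2.356-(np.arctan2(vy,vx)-CL[2]),2*np.pi),"axis dist",(CL[:2]-[x0,y0])@n,"res",((W-[x0,y0])@n*1000).round(1))
# camera roll check: clamp yaw from scene only was 3.0928; pixels of predicted same edge
for nut in(1.0,1.047):
    an=2.356-nut;d=np.array([np.cos(an),np.sin(an)]);m=np.array([-d[1],d[0]])
    q=proj("scene",tow(CL,[(*(r*d+8*m),50) for r in(80,60,-60,-80)]));f=np.polyfit(q[:,0],q[:,1],1);print(nut,[round(float(np.polyval(f,c)-r),1) for c,r in P])
# top: edges of wings across columns
A=np.load("top_b.npy").mean(2);np.set_printoptions(linewidth=250)
print(A[208:225,209:230].round(0).astype(int));print(A[222:240,256:275].round(0).astype(int))
E
```

```text
nut 1.022669366968973 axis dist -0.005325637931526463 res [ 0.4  0.1  0.3 -0.2 -0.6  0.1 -0.4 -0.4  0.2  0.2  0.4]
1.0 [1.6, 1.7, 1.6, 1.7, 1.8, 0.5, 0.6, 0.6, 0.3, 0.3, 0.2]
1.047 [0.1, 0.2, 0.3, 0.5, 0.7, 1.7, 2.0, 2.0, 1.9, 1.9, 1.8]
[[159 160 160 160 160 159 160 161 160 160 161 160 158 158 156 156 157 157 150 130 101]
 [160 160 160 160 159 159 162 160 161 161 161 161 161 160 158 157 156 157 152 129 102]
 [160 159 160 160 159 160 161 161 161 162 162 162 162 159 157 156 156 156 150 128 101]
 [159 161 161 158 158 157 157 159 162 161 160 162 161 159 157 157 157 157 151 129  99]
 [162 161 159 155 152 150 151 152 156 156 159 161 161 158 158 156 156 156 150 126  98]
 [161 160 156 149 143 143 143 142 141 145 151 155 156 156 155 156 157 155 146 121  99]
 [161 160 153 145 143 143 142 139 134 134 138 143 147 147 148 149 152 151 140 115  96]
 [160 157 150 144 143 145 144 138 134 133 131 134 136 136 137 139 140 141 133 110  97]
 [158 155 150 144 145 146 144 139 135 133 131 132 134 132 134 131 132 134 125 109 102]
 [156 157 153 148 147 146 142 138 134 134 134 131 131 132 132 131 132 130 122 11
[... 1339 characters left out ...]
87  96 103 107 115 118 121 122 125 129 133 136 130 117 102  97 101]
 [ 60  64  69  78  93 106 115 117 118 120 126 132 136 135 131 121 105 101 102]
 [ 58  57  59  64  83 103 110 112 113 116 121 130 135 133 126 114 104 100 104]
 [ 58  56  55  63  84 101 106 106 107 109 114 119 125 123 114 103  99 104 104]
 [ 58  56  56  62  84 101 105 105 107 108 109 109 113 111 105 101 102 106 106]
 [ 58  56  55  65  85 101 105 106 106 106 106 106 104 105 102 105 112 116 113]
 [ 57  57  55  63  86 102 107 106 105 103 104 105 105 103 106 115 132 137 130]
 [ 57  56  55  65  86 103 106 106 104 104 104 104 103 104 111 128 145 152 148]
 [ 58  57  57  68  89 105 107 107 106 102 103 104 104 103 110 128 147 155 156]]
```

Nut direction reads 1.02 ± 0.015 in both views, well inside the slot clearance and not past it. On to the key.

```bash
sed -i 's/^CL=.*/CL=np.array([.5528,.102,3.0923])/' h.py; python3 -c "
from h import *
plan(.535,-.3375,.15,14.3,5)"
```

```text
t 7.35 p [ 0.3996 -0.177   0.1703] xang 36.16 F [-0.8  0.3  0.4] w 0.652 ff 0.0
[0.029, 0.419, 0.04] [-0.0, 0.0, 0.0121]
[0.061, 0.415, 0.04] [-0.0, 0.0, 0.0121]
[0.093, 0.41, 0.04] [-0.0, 0.0, 0.0121]
[0.123, 0.401, 0.04] [-0.0, 0.0, 0.0121]
[0.154, 0.391, 0.04] [-0.0, 0.0, 0.0121]
```

arm_command:
  targets:
    - {"offset":[0.03,0.42,0.04],"rotation":[0,0,0.0121],"fingers":-0.3}
    - {"offset":[0.06,0.415,0.04],"rotation":[0,0,0.0121],"fingers":-0.3}
    - {"offset":[0.093,0.41,0.04],"rotation":[0,0,0.0121],"fingers":-0.3}
    - {"offset":[0.123,0.4,0.04],"rotation":[0,0,0.0121],"fingers":-0.3}
    - {"offset":[0.154,0.39,0.04],"rotation":[0,0,0.0121],"fingers":-0.3}

```text
time: 7.98
eef_pos: [0.5358, -0.3384, 0.1499]
ee_rot: [-0.0, 0.992, 0.124, -0.0]
contact_force: [0.4, 0.2, 0.6]
gripper_width: 0.648
finger_force: 0.0
```

arm_command:
  targets:
    - {"offset":[0,0,0.3],"rotation":[0,0,0],"fingers":-0.3}
    - {"offset":[0,0,0.2],"rotation":[0,0,0],"fingers":-0.3}
    - {"offset":[0,0,0],"rotation":[0,0,0],"fingers":-0.3}

```text
time: 8.35
eef_pos: [0.5342, -0.3368, 0.0991]
ee_rot: [-0.001, 0.992, 0.125, -0.001]
contact_force: [-0.4, -0.6, 0.5]
gripper_width: 0.65
finger_force: 0.0
```

```bash
python3 - <<'E'
from h import *
from cell import get_image
plan(.535,-.3375,.02,14.3,2)
o=[]
for n,x,y,w in(("top",350,185,75),("scene",220,120,82)):
    a=np.mean([get_image(n)["image"][:,:,::-1].astype(float) for _ in range(3)],0); cv2.imwrite(f"pics/{n}3.png",a)
    o.append(cv2.resize(np.clip(a[y:y+90,x:x+w]*1.7,0,255).astype(np.uint8),None,fx=5,fy=5,interpolation=cv2.INTER_CUBIC))
cv2.imwrite("pics/c7.png",np.hstack(o))
E
```

```text
t 8.35 p [ 0.5342 -0.3368  0.0991] xang 14.36 F [-0.4 -0.6  0.5] w 0.65 ff 0.0
[0.004, 0.005, 0.396] [-0.0001, 0.0001, 0.0001]
[0.003, 0.005, 0.396] [-0.0001, 0.0001, 0.0001][ WARN:0@3.289] global loadsave.cpp:1063 imwrite_ Unsupported depth image for selected encoder is fallbacked to CV_8U.
```

View pics/c7.png

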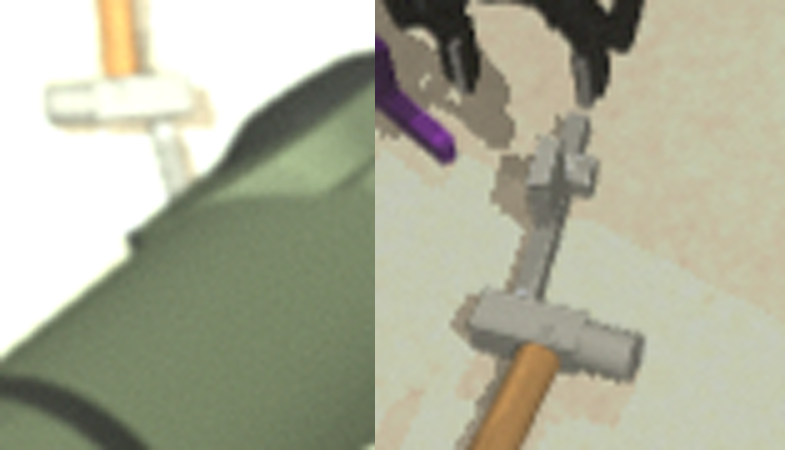

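Scene crop: open fingers at (465,80) and (590,90), fin block at about (545,165), nose clear of the hammer head at (525,290). I'll check the projection numerically and then descend.

```bash
python3 - <<'E'
from h import *
Q=lambda P:((proj("scene",P)-[220,120]+.5)*5-.5+[375,0]).round(0).tolist()
k=[.535,-.3375,np.radians(194.3)]
print("fin top corners",Q(tow(k,[(-17,-6,50),(-17,6,50),(17,-6,50),(17,6,50)])),"fin base",Q(tow(k,[(-17,-6,14),(-17,6,14)])),"nose,tail",Q(tow(k,[(-70,0,7),(68,0,14)])),"head",Q(tow(k,[(28,-17,14),(28,17,14)])),"tcp",Q([(.5342,-.3368,.0991)]))
E
```

```text
fin top corners [[544.0, 186.0], [522.0, 183.0], [559.0, 138.0], [537.0, 136.0]] fin base [[552.0, 230.0], [531.0, 227.0]] nose,tail [[520.0, 314.0], [575.0, 113.0]] head [[590.0, 169.0], [530.0, 163.0]] tcp [[531.0, 96.0]]
```

arm_command:
  targets:
    - {"offset":[0.005,0.005,0.4],"rotation":[0,0,0],"fingers":-0.3}
    - {"offset":[0,0,0.3],"rotation":[0,0,0],"fingers":-0.3}
    - {"offset":[0,0,0.09],"rotation":[0,0,0],"fingers":-0.3}
    - {"offset":[0,0,0],"rotation":[0,0,0],"fingers":0.4}
    - {"offset":[0,0,0],"rotation":[0,0,0],"fingers":1}

```text
time: 9.28
eef_pos: [0.5361, -0.3383, 0.0226]
ee_rot: [0.0, 0.992, 0.125, 0.001]
contact_force: [0.7, 0.1, 0.0]
gripper_width: 0.231
finger_force: 0.0
```

arm_command:
  targets:
    - {"offset":[0,0,0],"rotation":[0,0,0],"fingers":1}
    - {"offset":[0,0,0],"rotation":[0,0,0],"fingers":1}

```text
time: 9.52
eef_pos: [0.5361, -0.3383, 0.0226]
ee_rot: [0.0, 0.992, 0.125, 0.001]
contact_force: [-0.3, 1.5, 8.8]
gripper_width: 0.129
finger_force: 59.2
```

arm_command:
  targets:
    - {"offset":[-0.05,0,-0.02],"rotation":[0,0,0],"fingers":1}
    - {"offset":[-0.06,0,-0.15],"rotation":[0,0,0],"fingers":1}
    - {"offset":[0,0,-0.45],"rotation":[0,0,0],"fingers":1}
    - {"offset":[0,0,-0.45],"rotation":[0,0,0],"fingers":1}
    - {"offset":[0,0,-0.45],"rotation":[0,0,0],"fingers":1}

```text
time: 10.15
eef_pos: [0.5242, -0.3408, 0.1757]
ee_rot: [0.0, 0.992, 0.124, 0.0]
contact_force: [0.2, -0.4, -2.0]
gripper_width: 0.132
finger_force: 58.8
```

```bash
python3 -c "
from h import *
w=tow(CL,[148,0,0])[0];print(w)
plan(w[0],w[1],.165,np.degrees(CL[2])-180,10)"
```

```text
[0.40497977 0.10929236 0.        ]
t 10.15 p [ 0.5242 -0.3408  0.1757] xang 14.3 F [ 0.2 -0.4 -2. ] w 0.132 ff 58.82711470127106
[-0.004, -0.466, 0.011] [0.0, -0.0, 0.0048]
[-0.018, -0.465, 0.011] [0.0, -0.0, 0.0048]
[-0.032, -0.464, 0.011] [0.0, -0.0, 0.0048]
[-0.046, -0.463, 0.011] [0.0, -0.0, 0.0048]
[-0.06, -0.462, 0.011] [0.0, -0.0, 0.0048]
[-0.074, -0.46, 0.011] [0.0, -0.0, 0.0048]
[-0.087, -0.457, 0.011] [0.0, -0.0, 0.0048]
[-0.101, -0.455, 0.011] [0.0, -0.0, 0.0048]
[-0.114, -0.451, 0.011] [0.0, -0.0, 0.0048]
[-0.128, -0.448, 0.011] [0.0, -0.0, 0.0048]
```

arm_command:
  targets:
    - {"offset":[0,-0.466,0.01],"rotation":[0,0,0.0048],"fingers":1}
    - {"offset":[-0.02,-0.465,0.01],"rotation":[0,0,0.0048],"fingers":1}
    - {"offset":[-0.03,-0.465,0.01],"rotation":[0,0,0.0048],"fingers":1}
    - {"offset":[-0.045,-0.463,0.01],"rotation":[0,0,0.0048],"fingers":1}
    - {"offset":[-0.06,-0.46,0.01],"rotation":[0,0,0.0048],"fingers":1}

```text
time: 10.78
eef_pos: [0.4648, -0.1144, 0.169]
ee_rot: [-0.0, 0.999, 0.049, 0.0]
contact_force: [1.1, 0.4, -2.8]
gripper_width: 0.129
finger_force: 59.1
```

arm_command:
  targets:
    - {"offset":[-0.075,-0.46,0.01],"rotation":[0,0,0.0048],"fingers":1}
    - {"offset":[-0.087,-0.457,0.01],"rotation":[0,0,0.0048],"fingers":1}
    - {"offset":[-0.1,-0.455,0.01],"rotation":[0,0,0.0048],"fingers":1}
    - {"offset":[-0.115,-0.45,0.01],"rotation":[0,0,0.0048],"fingers":1}
    - {"offset":[-0.128,-0.448,0.01],"rotation":[0,0,0.0048],"fingers":1}

```text
time: 11.4
eef_pos: [0.4056, 0.1106, 0.164]
ee_rot: [-0.001, 1.0, -0.026, 0.0]
contact_force: [0.7, -0.5, -3.2]
gripper_width: 0.13
finger_force: 59.1
```

arm_command:
  targets:
    - {"offset":[0,0,0.3],"rotation":[0,0,0],"fingers":1}
    - {"offset":[0,0,0.2],"rotation":[0,0,0],"fingers":1}
    - {"offset":[0,0,0],"rotation":[0,0,0],"fingers":1}

```text
time: 11.78
eef_pos: [0.4057, 0.109, 0.1133]
ee_rot: [0.0, 1.0, -0.026, -0.001]
contact_force: [1.1, -0.3, -3.0]
gripper_width: 0.127
finger_force: 59.0
```

```bash
python3 - <<'E'
from h import *
from cell import get_image
w=tow(CL,[148,0,0])[0]
plan(w[0],w[1],.0796,np.degrees(CL[2])-180,2)
a=np.mean([get_image("scene")["image"][:,:,::-1].astype(float) for _ in range(3)],0)
x0,y0=385,120
i=cv2.resize(np.clip(a[y0:y0+100,x0:x0+80]*1.7,0,255).astype(np.uint8),None,fx=6,fy=6,interpolation=cv2.INTER_CUBIC)
cv2.imwrite("pics/c8.png",i)
from cell import observe
p=observe()["eef_pos"];k=[p[0],p[1],CL[2]];h=(p[2]-.0226)*1000
Q=lambda P:((proj("scene",P)-[x0,y0]+.5)*6-.5).round(0).tolist()
print("key nose",Q(tow(k,[(-70,0,h+7)])),"trough walls end/mid",Q(tow(CL,[(195,19.5,66),(195,-19.5,66),(80,19.5,66),(80,-19.5,66),(0,0,92)])))
E
```

```text
t 11.775 p [0.4057 0.109  0.1133] xang -2.97 F [ 1.1 -0.3 -3. ] w 0.127 ff 59.03419733047485
[-0.004, -0.001, 0.168] [0.0, 0.0001, -0.0002]
[-0.004, -0.001, 0.168] [0.0, 0.0001, -0.0002]
key nose [[248.0, 329.0]] trough walls end/mid [[267.0, 169.0], [353.0, 198.0], [188.0, 356.0], [279.0, 388.0], [187.0, 480.0]]
```

View pics/c8.png

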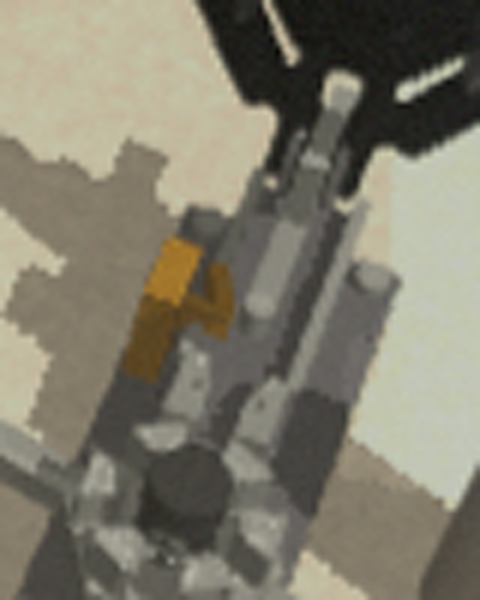

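View 10: nose tip at (258,318), midway between the trough walls and within about 1 mm laterally; spindle at (190,482). Lowering.

arm_command:
  targets:
    - {"offset":[0,0,0.17],"rotation":[0,0,0],"fingers":1}
    - {"offset":[0,0,0.1],"rotation":[0,0,0],"fingers":1}
    - {"offset":[0,0,0.05],"rotation":[0,0,0],"fingers":1}
    - {"offset":[0,0,0.01],"rotation":[0,0,0],"fingers":1}
    - {"offset":[0,0,0],"rotation":[0,0,0],"fingers":1}

```text
time: 12.55
eef_pos: [0.4065, 0.1094, 0.0805]
ee_rot: [-0.0, 1.0, -0.026, 0.0]
contact_force: [-1.0, -1.1, -2.8]
gripper_width: 0.128
finger_force: 59.2
```

arm_command:
  targets:
    - {"offset":[0,0,0.015],"rotation":[0,0,0],"fingers":1}
    - {"offset":[0.1,0,0],"rotation":[0,0,0],"fingers":1}
    - {"offset":[0.1,0,0],"rotation":[0,0,0],"fingers":1}
    - {"offset":[0.05,0,0],"rotation":[0,0,0],"fingers":1}
    - {"offset":[0,0,0],"rotation":[0,0,0],"fingers":1}

```text
time: 13.18
eef_pos: [0.4316, 0.1079, 0.0787]
ee_rot: [0.0, 1.0, -0.026, 0.0]
contact_force: [-0.0, -0.4, -2.5]
gripper_width: 0.127
finger_force: 59.3
```

```bash
python3 -c "
from h import *
w=tow(CL,[62,0,0])[0];print(w)
plan(w[0],w[1],.0786,np.degrees(CL[2])-180,5)"
```

```text
[0.49087531 0.10505491 0.        ]
t 13.175 p [0.4316 0.1079 0.0787] xang -2.95 F [-0.  -0.4 -2.5] w 0.127 ff 59.254894852638245
[0.119, -0.0, 0.0] [0.0, -0.0, -0.0001]
[0.119, -0.0, 0.0] [0.0, -0.0, -0.0001]
[0.119, -0.0, 0.0] [0.0, -0.0, -0.0001]
[0.119, -0.0, 0.0] [0.0, -0.0, -0.0001]
[0.119, -0.0, 0.0] [0.0, -0.0, -0.0001]
```

arm_command:
  targets:
    - {"offset":[0.06,0,0.01],"rotation":[0,0,0],"fingers":1}
    - {"offset":[0.06,0,0],"rotation":[0,0,0],"fingers":1}
    - {"offset":[0.06,0,0],"rotation":[0,0,0],"fingers":1}
    - {"offset":[0.06,0,0],"rotation":[0,0,0],"fingers":1}
    - {"offset":[0,0,0],"rotation":[0,0,0],"fingers":1}

```text
time: 13.8
eef_pos: [0.4543, 0.1071, 0.078]
ee_rot: [-0.001, 1.0, -0.026, -0.001]
contact_force: [-9.6, 2.2, 17.8]
gripper_width: 0.13
finger_force: 63.5
```

arm_command:
  targets:
    - {"offset":[0.04,0,-0.008],"rotation":[0,0,0],"fingers":1}
    - {"offset":[0.06,0,0],"rotation":[0,0,0],"fingers":1}
    - {"offset":[0.06,0,0],"rotation":[0,0,0],"fingers":1}
    - {"offset":[0,0,0],"rotation":[0,0,0],"fingers":1}

```text
time: 14.3
eef_pos: [0.4722, 0.1061, 0.0786]
ee_rot: [0.0, 1.0, -0.026, 0.001]
contact_force: [1.5, 2.8, -1.9]
gripper_width: 0.126
finger_force: 60.1
```

arm_command:
  targets:
    - {"offset":[0.05,0,0],"rotation":[0,0,0],"fingers":1}
    - {"offset":[0.05,0,0],"rotation":[0,0,0],"fingers":1}
    - {"offset":[0.05,0,0],"rotation":[0,0,0],"fingers":1}
    - {"offset":[0,0,0],"rotation":[0,0,0],"fingers":1}

```text
time: 14.8
eef_pos: [0.4869, 0.1052, 0.0787]
ee_rot: [0.0, 1.0, -0.026, 0.0]
contact_force: [1.7, 2.4, -2.9]
gripper_width: 0.125
finger_force: 60.1
```

arm_command:
  targets:
    - {"offset":[0.03,0,0],"rotation":[0,0,0],"fingers":1}
    - {"offset":[0.03,0,0],"rotation":[0,0,0],"fingers":1}
    - {"offset":[0,0,0],"rotation":[0,0,0],"fingers":1}

```text
time: 15.18
eef_pos: [0.4916, 0.1049, 0.0784]
ee_rot: [0.0, 1.0, -0.026, -0.001]
contact_force: [-4.5, 1.8, -1.5]
gripper_width: 0.129
finger_force: 60.4
```

arm_command:
  targets:
    - {"offset":[0.03,0,0],"rotation":[0,0,0],"fingers":1}
    - {"offset":[0.03,0,0],"rotation":[0,0,0],"fingers":1}
    - {"offset":[0,0,0],"rotation":[0,0,0],"fingers":1}

```text
time: 15.55
eef_pos: [0.4937, 0.1047, 0.078]
ee_rot: [-0.001, 1.0, -0.026, -0.005]
contact_force: [-31.7, 3.3, 23.0]
gripper_width: 0.131
finger_force: 64.4
```

arm_command:
  targets:
    - {"offset":[-0.04,0,0],"rotation":[0,0,0],"fingers":1}
    - {"offset":[0,0,0],"rotation":[0,0,0],"fingers":1}

```text
time: 15.8
eef_pos: [0.4932, 0.1046, 0.0783]
ee_rot: [0.0, 1.0, -0.026, -0.001]
contact_force: [-8.0, 0.4, -3.0]
gripper_width: 0.123
finger_force: 60.5
```

arm_command:
  targets:
    - {"offset":[-0.025,0,0],"rotation":[0,0,0],"fingers":1}
    - {"offset":[-0.025,0,0],"rotation":[0,0,0],"fingers":1}
    - {"offset":[0,0,0],"rotation":[0,0,0],"fingers":1}

```text
time: 16.18
eef_pos: [0.4917, 0.1049, 0.0793]
ee_rot: [0.0, 1.0, -0.026, 0.003]
contact_force: [10.1, -0.3, -5.8]
gripper_width: 0.129
finger_force: 60.2
```

The pull test meets 10 N after 1.5 mm (free sliding took about 2 N), so the catch holds. I'll reseat the key, let go and rise.

arm_command:
  targets:
    - {"offset":[0.05,0,0],"rotation":[0,0,0],"fingers":1}
    - {"offset":[0.02,0,0],"rotation":[0,0,0],"fingers":1}
    - {"offset":[-0.02,0,0],"rotation":[0,0,0],"fingers":1}
    - {"offset":[0,0,0],"rotation":[0,0,0],"fingers":0.2}
    - {"offset":[0,0,0],"rotation":[0,0,0],"fingers":0.2}

```text
time: 16.8
eef_pos: [0.4947, 0.1048, 0.0788]
ee_rot: [0.0, 1.0, -0.026, 0.0]
contact_force: [0.3, 0.3, -0.6]
gripper_width: 0.395
finger_force: 0.0
```

arm_command:
  targets:
    - {"offset":[0,0,-0.2],"rotation":[0,0,0],"fingers":0.2}
    - {"offset":[0,0,-0.4],"rotation":[0,0,0],"fingers":0.2}
    - {"offset":[0,0,-0.45],"rotation":[0,0,0],"fingers":0.2}
    - {"offset":[0,0.5,0],"rotation":[0,0,0],"fingers":0.2}
    - {"offset":[0,0.5,0],"rotation":[0,0,0],"fingers":0.2}

```text
time: 17.42
eef_pos: [0.4894, 0.0044, 0.1841]
ee_rot: [-0.0, 1.0, -0.025, 0.001]
contact_force: [1.1, -0.6, 0.5]
gripper_width: 0.4
finger_force: 0.0
```

arm_command:
  targets:
    - {"offset":[0,0.5,0],"rotation":[0,0,0],"fingers":0.2}
    - {"offset":[0,0.5,0],"rotation":[0,0,0],"fingers":0.2}
    - {"offset":[0,0.5,0],"rotation":[0,0,0],"fingers":0.2}
    - {"offset":[0,0,0],"rotation":[0,0,0],"fingers":0.2}

```text
time: 17.92
eef_pos: [0.4809, -0.1489, 0.1841]
ee_rot: [0.001, 1.0, -0.029, 0.001]
contact_force: [0.2, 0.3, 0.3]
gripper_width: 0.397
finger_force: 0.0
```

```bash
python3 - <<'E'
from h import *
from cell import get_image,observe
print(observe()["time"],observe()["eef_pos"])
old={n:np.load(n+"_b.npy") for n in("top","scene")}
for n in old:
    a=np.mean([get_image(n)["image"][:,:,::-1].astype(float) for _ in range(4)],0); np.save(n+"_f.npy",a)
    h=lambda i:cv2.inRange(cv2.cvtColor(np.clip(i,0,255).astype(np.uint8),cv2.COLOR_BGR2HSV),(8,150,60),(28,255,255))
    s=(slice(230,290),slice(225,275)) if n=="top" else (slice(145,190),slice(395,430))
    for t,i in(("before",old[n]),("now",a)):
        m=h(i)[s];ys,xs=np.nonzero(m);print(n,t,"brass px",len(xs),"bbox",xs.min()+s[1].start,xs.max()+s[1].start,ys.min()+s[0].start,ys.max()+s[0].start)
    d=np.abs(a-old[n]).mean(2)>12;ys,xs=np.nonzero(d[s[0],s[1]])
    # predicted key parts
    P=tow([*tow(CL,[62,0,0])[0][:2],CL[2]],[(68,0,70),(17,0,106),(-17,0,106),(28,-17,70),(28,17,70)])
    print("pred tail, fin ends, head ends",proj(n,P).round(1).tolist())
    x=cv2.connectedComponentsWithStats((cv2.GaussianBlur(d.astype(np.uint8)*255,(3,3),0)>127).astype(np.uint8))[2]
    print("changed blobs",[q.tolist() for q in x[1:] if q[4]>25][:12])
wingb(CL)
E
```

```text
17.925 [ 0.48086027 -0.14891415  0.18413237]
top before brass px 95 bbox 242 254 258 269
top now brass px 103 bbox 242 254 258 269
pred tail, fin ends, head ends [[237.1, 268.2], [235.8, 251.0], [236.6, 238.9], [232.2, 253.9], [243.9, 254.6]]
changed blobs [[187, 0, 29, 31, 426], [236, 0, 16, 3, 30], [259, 6, 54, 19, 272], [244, 24, 38, 9, 204], [308, 27, 11, 6, 47], [275, 84, 15, 6, 66], [318, 85, 16, 14, 172], [260, 159, 7, 13, 34], [264, 183, 8, 21, 101], [379, 210, 24, 45, 530], [138, 215, 352, 185, 24647], [231, 231, 17, 39, 348]]
scene before brass px 154 bbox 407 423 160 176
scene now brass px 137 bbox 408 423 160 175
pred tail, fin ends, head ends [[429.5, 166.5], [426.9, 171.8], [422.7, 182.0], [431.6, 180.1], [418.4, 175.5]]
changed blobs [[249, 0, 33, 14, 333], [284, 0, 29, 28, 310], [205, 0, 177, 145, 8615], [408, 0, 4, 11, 26], [415, 0, 12, 25, 145], [429, 1, 8, 9, 52], [466, 0, 7, 17, 53], [445, 0, 40, 40, 229], [427, 14, 6, 6, 29], [334, 30, 16, 5, 35], [243, 142, 22, 38, 440], [420, 166, 14, 17, 150]]
wing b nut: top-edge [0.994 1.005 0.996 1.004 1.005 1.003 1.011 1.02 ] bottom [1.004 1.007 1.012 1.01  1.005 1.005 1.006 1.007] median 1.005
```

```bash
python3 - <<'E'
import numpy as np
for n,R in(("scene",dict(tin=(345,222,375,252),board=(325,257,383,310),jar=(455,178,498,232),hammer=(208,170,275,272))),("top",dict(tin=(264,178,288,200),board=(248,133,290,174),jar=(178,228,212,252),hammer=(358,123,392,211)))):
    a,b=np.load(n+"_avg.npy").mean(2),np.load(n+"_f.npy").mean(2)
    for k,(x0,y0,x1,y1) in R.items():
        d=np.abs(a-b)[y0:y1,x0:x1]; print(n,k,"n>15:",(d>15).sum(),"max",d.max().round())
E
```

```text
scene tin n>15: 0 max 11.0
scene board n>15: 0 max 6.0
scene jar n>15: 0 max 14.0
scene hammer n>15: 77 max 57.0
top tin n>15: 0 max 14.0
top board n>15: 0 max 15.0
top jar n>15: 220 max 25.0
top hammer n>15: 23 max 24.0
```

```bash
python3 -c "
from cell import job_done;print(job_done())"
```

```text
the job is handed in; nothing more can be done
None
```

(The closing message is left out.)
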